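Hold a reference slide flush on a tilted stage

ROBOT

A 6-joint arm with a two-finger parallel gripper is mounted at the origin on a cart in front of the work surface, level with it; the furniture and walls round the work are solid. World frame = base frame: x ahead of the robot, y to its left, z up, the work surface at z = 0. Lengths are in m, angles in rad, forces in N, time in s.
With the tool pointing down it reaches from about 0.25 to 0.775 m from the base axis. Payload 4 kg.
Tool frame: the origin (TCP) lies between the finger pads, 19 mm behind the fingertips; this is the grasp point; z points along the fingers, y is the line along which they close (so a half turn about z gives the same grasp; the last joint's range is limited). The gripper opens to 94 mm and grips with 3 to 60 N. Pads are 16 mm wide; open, the fingers measure 119 mm over their backs; the gripper's body (75 mm by 177 mm) begins 78 mm behind the grasp point.
Start: joints at [1.019, 0.087, 1.371, -0, 1.684, -0.103], TCP at [0.239, 0.496, 0.224] pointing down, gripper open.
Joint ranges: [-3.1, 3.1], [-0.76, 2.03], [0.27, 2.55], [-1.08, 4.22], [0.17, 2.65], [-2.57, 2.57]. Speed limits (rad/s): [2.79, 2.79, 3.14, 3.14, 3.14, 3.14].

INTERFACE

Orientations are given as a unit quaternion [x, y, z, w].
In Python, from bench import manip, eyes gives the robot as it stands. The module is installed in compiled form; this text tells all that it offers.
- The arm moves only by the tool move_arm, never from a script. Its argument "rows" is a list that holds one entry, the list of rows, each a list of 7 numbers: the turn, a rotation vector about the world's x, y, z in rad, then the shift along the world's x, y, z in units of 30 mm (1.0 is 30 mm), then the opening, from 0 (shut) to 1 (fully open). In form: [[[ax, ay, az, dx, dy, dz, hand], ...]]. A call has 1 to 20 rows; each row shifts and turns the commanded pose from where the row before left it; what a row does not reach is not made up. A row lasts 1/8 s, in which the tool goes at most 62.5 mm and 10.7 degrees, less where a joint would pass 70% of its speed; a pose out of reach is approached as far as the arm can. A call is refused whole if a number of a shift passes 1 or a number of a turn 0.188, either way. A call with a gripper value outside its range is refused whole. The fingers move at their own pace and stop on an object; "newtons" is the grip in N (left out, the last holds). Time passes only in rows, so rows that do not move let the fingers close. It gives the time, the measured TCP pose, the force, the opening and the grip force at its end, in the units of the state.
- manip.read_state(): the state, without advancing time (a new reading comes with each control period).
- eyes.read_camera(name): name is "scene" or "top" or "wrist"; returns a dict with "image" (384x512x3 uint8, red, green, blue), "camera_matrix" (3x3 intrinsics, pixels), "world_to_cam" (4x4, takes a point from world to camera coordinates). Camera axes: x right, y down, z forward; pixel columns grow to the right and rows downward; lengths in m; the calibration is good to about 2 mm. A picture is of the moment at which its call begins. There is no depth.
- manip.job_done(): hands the job in; it is judged then, once.
The state is a dict: "clock": time; "joint_pos": joint angles; "dq": joint speeds; "effort": joint torques, N m; "eef_pos": TCP position; "orientation": TCP orientation; "contact_force": force on the tool from outside, world axes, zero at the start; "moment": the same for the moment, N m; "opening": finger opening in m; "grasp_force": force on a finger pad.
Only numpy, scipy, OpenCV 4.12 (cv2) and the standard library are available. Lean on these libraries where they do the work, as an engineer would, in place of code of your own. Each camera call takes 0.05 s, during which the arm holds its last target. There are 200 camera calls.

TASK

Pick up the white reference slide by its grip and lay it on the sloped face of the small metal tilting stage, in the middle of that face with its edges parallel to the face's edges (long side along long side). Match the slope so that the whole underside is flush, press it on lightly, and finish while still gripping it and holding it there, so that a shade reading can be taken. Leave the other things on the worktop where they are.

Things in the scene. Friction and masses are not known exactly. Their poses are not given: they have to be found in the camera images.
- slide: Loose white plastic plate, 52 (x) x 76 (y) x 4 mm, about 60 g, with an upright grey finger grip across its middle: a rib 40 mm long (x), 12 mm thick (y), its top 32 mm above the plate's underside. Lies flat on the worktop, grip up. Origin: centre of the underside; z up through the grip. The same after half a turn about z; either way round is good
- slide_grip (a point): Centre of the grip, 18 mm above the centre of the slide's underside; axes as the slide's. Pinch the rib across its 12 mm (along y), fingers pointing at the plate; at the end it must still be pinched so, with the TCP within 27 mm of this point
- stage: Tilting stage fixed to the worktop: dark steel base 96 (x) x 124 (y) x 8 mm, aluminium cheeks at y = -53 and +53 mm, 50 mm high, a black locking knob outside the +y cheek, and between them a steel table 60 x 84 x 7 mm on short springs, whose top is the sloped face. Origin: centre of the base's underside. The face slopes down toward -x, roughly toward the robot
- stage_face (a point): Centre of the sloped face, 56 mm above the worktop straight above the stage's origin. x points up the slope (the face's 60 mm side), y along the level 84 mm side, z out of the face. The face turns about the y line through this point and is locked at its slope, but the table is sprung: it gives straight in along -z, 2.5 N per mm, up to 6 mm, then stops hard
- stage_table (a joint): Slope of the stage's face in rad: 0 is level, more is steeper (from 0.18 to 0.40 here), its +x edge higher. Locked during the work
- stage_pad (a joint): How far the sprung table is pressed in along its normal, m: 0 untouched, 0.006 fully in (about 15 N)
- cast_lower: Bystander: green dental cast, 53 x 56 x 34 mm, loose; origin at the centre of its underside
- plaster_disc: Bystander: white plaster disc, 36 mm across, 12 mm high, loose; origin at the centre of its underside
- dappen_2: Bystander: small amber dish, 35 mm across, 22 mm high, loose; origin at the centre of its underside
Not all that is in view belongs to the job. There is more than one size of the stage; the job needs the larger. Leave any brown look-alike of the slide alone.

How it is judged:
By the outcome, as a careful person would: the job done as asked, in the order asked, and still so for the second after the job is handed in, while the arm keeps its last pose, push and grip.
It also fails if it takes over 37 s, if anything falls off the work surface, if the arm or the gripper's body presses on something with over 40 N, if the wrist force passes 120 N, or if a joint passes its speed limit or range.

## Working session

There is one attempt and no reset: what is moved stays moved. The work goes in short steps, Python scripts to look and compute and a tool call to move; the robot and the scene stay as the last step left them, time stands still between calls to the robot, and variables do not carry over. Pictures are saved under pics/ and viewed, at most 10 in all, crops included, and the job is handed in when it is done.

Besides the shell and the picture viewer there is one more tool, called after "Request:" as name(argument=value, ...), one argument or row to a line, values as JSON. move_arm: Moves the arm, as the interface text tells. Its arguments: {"type":"object","properties":{"rows":{"type":"array","items":{"type":"array","items":{"type":"array","items":{"type":"number"}}}},"newtons":{"type":"number"}},"required":["rows"]}

```bash
mkdir -p pics; cat > h.py <<'E'
import numpy as np, cv2
from bench import manip, eyes
def snap(n,f):
    d=eyes.read_camera(n); cv2.imwrite(f'pics/{f}.png',d['image'][:,:,::-1]); np.savez(f'pics/{f}.npz',K=d['camera_matrix'],T=d['world_to_cam'],im=d['image']); return d
def load(f): return np.load(f'pics/{f}.npz')
def ray(d,uv,z):
    K,T=d['K'],d['T']; R,t=T[:3,:3],T[:3,3]; c=-R.T@t
    v=R.T@np.linalg.inv(K)@np.array([uv[0],uv[1],1.]); return c+v*(z-c[2])/v[2]
def proj(d,P):
    P=np.atleast_2d(P); q=(d['K']@(d['T'][:3,:3]@P.T+d['T'][:3,3:4])).T; return q[:,:2]/q[:,2:]
def crop(f,x,y,w,h,s,o):
    im=load(f)['im'][y:y+h,x:x+w,::-1]; cv2.imwrite(f'pics/{o}.png',cv2.resize(im,None,fx=s,fy=s,interpolation=cv2.INTER_CUBIC))
E
python3 - <<'E'
from h import *
a=snap('scene','s0')['image'];b=snap('top','t0')['image']
for f in('s0','t0'):
    d=load(f); print(d['K'],d['T'])
im=np.vstack([a,b])[:,:,::-1]
cv2.imwrite('pics/both.png',cv2.resize(np.hstack([a,b])[:,:,::-1],(800,300)))
E
```

```text
[[355.20934479   0.         259.97691676]
 [  0.         355.20934479 189.86131412]
 [  0.           0.           1.        ]] [[ 0.76635592 -0.64220112  0.01662302 -0.33446364]
 [-0.45354802 -0.55919415 -0.69397125  0.31759538]
 [ 0.4549646   0.52428964 -0.7198108   0.60995787]
 [ 0.          0.          0.          1.        ]]
[[446.95230283   0.         247.87726257]
 [  0.         446.95230283 191.35827505]
 [  0.           0.           1.        ]] [[-0.01397977 -0.99989635 -0.00344172  0.12398105]
 [-0.98760414  0.01434593 -0.15630824  0.49182937]
 [ 0.15634141  0.0012139  -0.98770233  1.20200642]
 [ 0.          0.          0.          1.        ]]
```

View pics/t0.png

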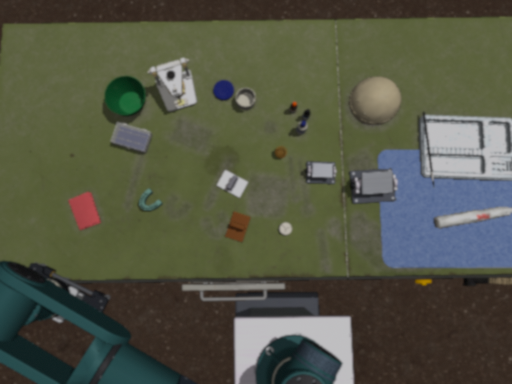

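View pics/s0.png

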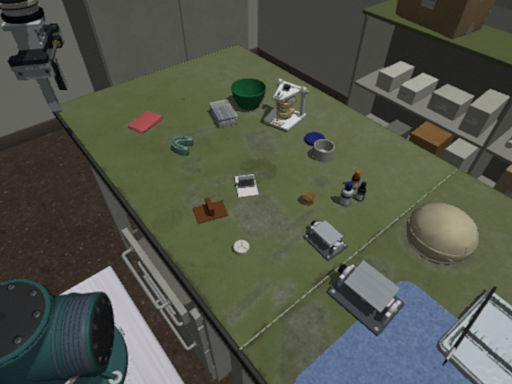

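The slide candidates in the top view are white (233,183) and brown (238,226). I take the white one, because the brown is the look-alike to leave. The stage candidates are small (320,172) and large (374,185), and the job needs the larger. I'll confirm both in an enlarged crop.

```bash
python3 - <<'E'
from h import *
t=load('t0');s=load('s0')
print('slide',ray(t,(233,183),.004),ray(s,(246,185),.004)); print('stage',ray(t,(374,185),.056),'small',ray(t,(320,172),.03))
def c(d,x,y,w,h): return cv2.resize(d['im'][y:y+h,x:x+w,::-1],(400,300),interpolation=cv2.INTER_CUBIC)
cv2.imwrite('pics/c0.png',np.vstack([np.hstack([c(t,213,168,40,30),c(t,342,162,64,48)]),np.hstack([c(s,226,168,40,30),c(s,316,250,100,75)])]))
E
```

```text
slide [0.52392326 0.15927089 0.004     ] [0.52358815 0.1610735  0.004     ]
stage [ 0.50346042 -0.22898529  0.056     ] small [ 0.54715617 -0.08674812  0.03      ]
```

View pics/c0.png

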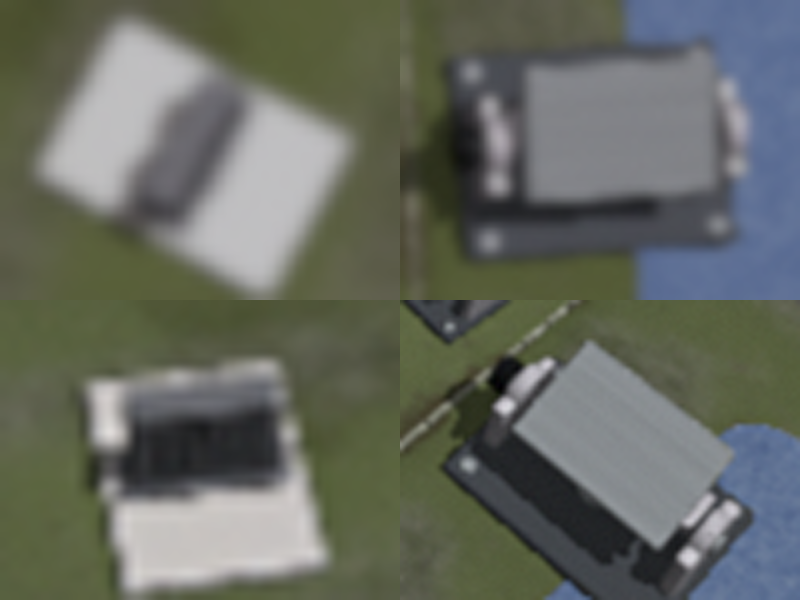

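The crop confirms the white slide (centre at top-view pixel 232.5,183.5) with its grey rib across the middle. It also shows the larger stage, with the knob on its left (+y) and its face corners clear. Next I'll compute the poses.

```bash
cat >> h.py <<'E'
from scipy.spatial.transform import Rotation as Ro
from scipy.optimize import least_squares
def slide_corners(p):
    x,y,a=p; L=np.array([[-26,-38,4],[26,-38,4],[26,38,4],[-26,38,4]])/1000.
    return Ro.from_euler('z',a).apply(L)+[x,y,0]
def face_corners(p):  # x,y,yaw,slope, height .056
    x,y,a,th=p[:4]; L=np.array([[-30,-42,0],[30,-42,0],[30,42,0],[-30,42,0]])/1000.
    R=Ro.from_euler('z',a)*Ro.from_euler('y',-th)
    return R.apply(L)+[x,y,.056]
def fit(fn,p0,obs): # obs list of (cam, 4 px)
    r=least_squares(lambda p:np.concatenate([(proj(d,fn(p))-np.array(q)).ravel() for d,q in obs]),p0); return r
E
python3 - <<'E'
from h import *
t=load('t0');s=load('s0')
C=lambda o,k,q:[(o[0]+(a+.5)/k-.5,o[1]+(b+.5)/k-.5) for a,b in q]
# slide corner px: top
qt=C((213,168),10,[(272,297),(352,140),(125,18),(35,170)])
for p in slide_corners((.524,.16,-.5)): print(proj(t,p))
print(qt)
r=fit(slide_corners,(.524,.16,-.5),[(t,qt)]);print('slide',r.x,r.cost)
# face corners: order (-x,-y),(+x,-y),(+x,+y),(-x,+y)
ft=C((342,162),6.25,[(315,193),(310,55),(126,65),(126,203)])
fs=C((316,250),4,[(258,250),(333,152),(192,42),(116,128)])
for o in ([(t,ft)],[(s,fs)],[(t,ft),(s,fs)]):
    r=fit(face_corners,(.503,-.229,0,.3),o);print('face',r.x,r.cost)
w=snap('wrist','w0'); st=manip.read_state(); print(st)
R=Ro.from_quat(st['orientation']).as_matrix(); T=w['world_to_cam']; c=-T[:3,:3].T@T[:3,3]
print('cam in tool',R.T@(c-st['eef_pos']),'axes',R.T@T[:3,:3].T, w['camera_matrix'])
E
```

```text
[[240.19713253 197.05056546]]
[[248.71566846 181.16733752]]
[[225.36796526 169.04489061]]
[[216.75825944 184.78909182]]
[(239.75, 197.25), (247.75, 181.55), (225.05, 169.35), (216.05, 184.55)]
slide [ 0.52355807  0.1617503  -0.51015161] 0.18793158398835613
face [ 0.5110244  -0.23672989  0.03749696  0.24967097] 0.40206487849839295
face [ 0.51136753 -0.23950511  0.0516078   0.26341565] 1.8782639582205527
face [ 0.51132869 -0.23868868  0.04697877  0.2724999 ] 3.7998392438257893
{'clock': 0.15, 'joint_pos': array([ 1.01887628e+00,  8.77863209e-02,  1.37184573e+00, -1.16628118e-05,
        1.68359591e+00, -1.03114497e-01]), 'dq': array([ 0.00103755, -0.00335634, -0.00515813, -0.00236872,  0.00089455,
       -0.00022739]), 'effort': array([ 1.69817860e-03, -3.40639400e+01, -3.02795434e+01,  7.19374954e-02,
        3.04407638e-02, -1.42459285e-04]), 'eef_pos': array([0.23845948, 0.49520801, 0.22340356]), 'orientation': array([ 2.22524710e-01,  9.74926707e-01, -7.76056433e-04, -2.57547454e-04]), 'contact_force': array([-0.58224631,  0.29923528,  0.46436974]), 'moment': array([0.00153324, 0.04196419, 0.02519277]), 'grasp_force': 0.0, 'opening': 0.09390513364952324}
cam in tool [ 6.92636564e-02 -1.29702778e-04 -1.60347398e-01] axes [[ 4.99544459e-04 -9.71030006e-01 -2.38957061e-01]
 [ 9.99999433e-01  7.09688302e-04 -7.93382959e-04]
 [ 9.39983691e-04 -2.38956529e-01  9.71029811e-01]] [[308.64128265   0.         256.28666022]
 [  0.         308.64128265 190.09212807]
 [  0.           0.           1.        ]]
```

Request:
move_arm(
  rows=[
    [[0,0,-0.03,0.79,-0.93,-0.28,1],[0,0,-0.03,0.79,-0.93,-0.28,1],[0,0,0,0.79,-0.93,-0.28,1],[0,0,0,0.79,-0.93,-0.28,1],[0,0,0,0.79,-0.93,-0.28,1],[0,0,0,0.79,-0.93,-0.28,1],[0,0,0,0.79,-0.93,-0.28,1],[0,0,0,0.79,-0.93,-0.28,1],[0,0,0,0.79,-0.93,-0.28,1],[0,0,0,0.79,-0.93,-0.28,1],[0,0,0,0.79,-0.93,-0.28,1],[0,0,0,0.79,-0.93,-0.28,1],[0,0,0,0,0,0,1],[0,0,0,0,0,0,1]],
  ],
  newtons=20,
)

```text
clock: 1.9
eef_pos: [0.5226, 0.1611, 0.1233]
orientation: [0.252, 0.968, 0.0, -0.001]
contact_force: [0.1, 0.6, -0.2]
opening: 0.094
grasp_force: 0.0
```

```bash
python3 - <<'E'
from h import *
snap('wrist','w1'); w=load('w1'); st=manip.read_state(); print(st['eef_pos'],st['orientation'],st['joint_pos'])
im=w['im']; m=(im.min(2)>150).astype(np.uint8)
n,l,S,c=cv2.connectedComponentsWithStats(m); 
for i in range(1,n):
    if S[i,4]>200: print(S[i],c[i])
print(proj(w,slide_corners((.5236,.1618,-.51))))
crop('w1',156,90,200,150,4,'w1c')
E
```

```text
[0.52255824 0.16143435 0.12361928] [ 2.51328238e-01  9.67901872e-01  2.30238198e-04 -1.72629278e-04] [ 1.95612328e-01  1.21848115e-01  1.53404721e+00  5.66818928e-04
  1.48580813e+00 -8.67127529e-01]
[209  20  21  38 328] [216.375       37.86585366]
[  16  126   42   42 1356] [ 36.6880531  146.35766962]
[  87  130  119  119 7176] [142.49052397 187.86719621]
[ 215  163   96   64 4586] [257.88399477 191.46641954]
[386 223  13  30 201] [392.08457711 236.95024876]
[176 232  31  28 389] [191.90488432 246.25449871]
[ 84 251  30  32 346] [ 95.84971098 265.66473988]
[[216.25526589 163.50584768]
 [217.85120038 217.53352519]
 [297.47253689 217.66833043]
 [299.36797767 163.64332049]]
```

View pics/w1c.png

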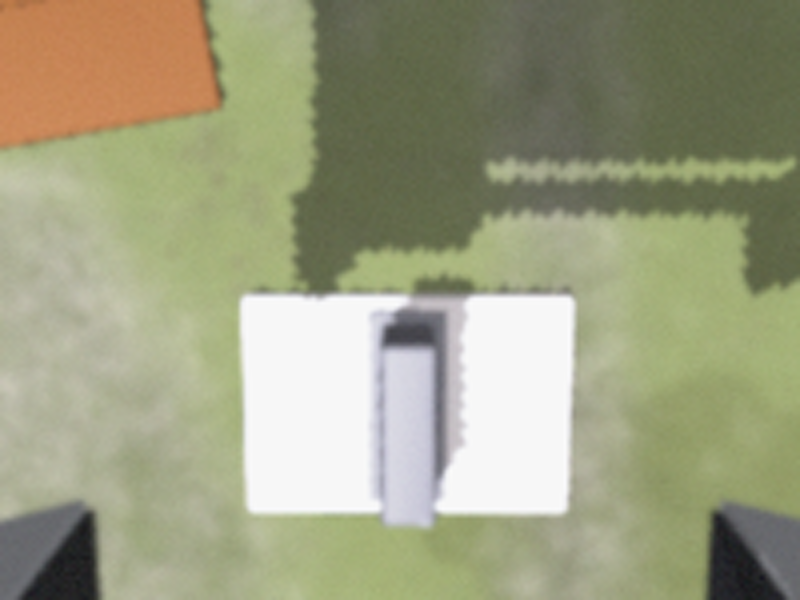

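The wrist view matches the predicted slide corners to within 1 px, with the rib between the fingers. Before grasping, I'll look at the stage from two sides while the view is unobstructed.

Request:
move_arm(
  rows=[
    [[0,0,0.093,0,-0.93,0.25,1],[0,0,0.093,0,-0.93,0.25,1],[0,0,0.093,0,-0.93,0.25,1],[0,0,0.093,0,-0.93,0.25,1],[0,0,0.093,0,-0.93,0.25,1],[0,0,0.093,0,-0.93,0.25,1],[-0.083,0,0,0,-0.93,0.1,1],[-0.083,0,0,0,-0.93,0.1,1],[-0.083,0,0,0,-0.93,0.1,1],[-0.083,0,0,0,-0.93,0.1,1],[-0.083,0,0,0,-0.93,0.1,1],[-0.083,0,0,0,-0.93,0.1,1],[0,0,0,0,0,0,1],[0,0,0,0,0,0,1]],
  ],
)

```text
clock: 3.7
eef_pos: [0.5232, -0.1728, 0.1868]
orientation: [-0.024, 0.969, -0.246, -0.005]
contact_force: [0.2, -0.3, -0.1]
opening: 0.0941
grasp_force: 0.0
```

```bash
python3 - <<'E'
from h import *
snap('wrist','w2'); w=load('w2'); st=manip.read_state(); print(st['eef_pos'],st['orientation'],st['joint_pos'])
print(proj(w,face_corners((.511,-.2385,.047,.26))))
E
```

```text
[ 0.52331065 -0.17302739  0.18693882] [-0.02416995  0.96902719 -0.24570848 -0.00542771] [-0.13694989  0.05575901  1.55828733 -0.49428447  1.46626197 -1.72035558]
[[230.41016994 141.3491336 ]
 [223.01531896 196.78274036]
 [296.72901491 207.61423179]
 [304.95939451 144.79237937]]
```

Request:
move_arm(
  rows=[
    [[0.167,0,0,0,-0.7,0.15,1],[0.167,0,0,0,-0.7,0.15,1],[0.167,0,0,0,-0.7,0.05,1],[0.167,0,0,0,-0.7,-0.05,1],[0.167,0,0,0,-0.7,-0.15,1],[0.167,0,0,0,-0.7,-0.15,1],[0,0,0,0,0,0,1],[0,0,0,0,0,0,1]],
  ],
)

```text
clock: 4.75
eef_pos: [0.5234, -0.2996, 0.1869]
orientation: [-0.024, 0.968, 0.249, 0.006]
contact_force: [0.2, 0.0, 0.8]
opening: 0.0939
grasp_force: 0.0
```

```bash
python3 - <<'E'
from h import *
snap('wrist','w3'); w=load('w3'); st=manip.read_state(); print(st['eef_pos'],st['orientation'],st['joint_pos'])
print(proj(w,face_corners((.511,-.2385,.047,.26))))
def c(d,x,y,w,h): return cv2.resize(d['im'][y:y+h,x:x+w,::-1],(800,300),interpolation=cv2.INTER_CUBIC)
for k in('w2','w3'):
  d=load(k);q=proj(d,face_corners((.511,-.2385,.047,.26))).mean(0).astype(int); print(k,q-[80,50])
  x,y=q-[80,60]; cv2.imwrite(f'pics/{k}c.png',cv2.resize(d['im'][y:y+120,x:x+160,::-1],(800,600),interpolation=cv2.INTER_CUBIC)); print(x,y)
E
```

```text
[ 0.52370647 -0.2989786   0.18812051] [-0.02494206  0.96832209  0.2483593   0.00691972] [-0.80106168  0.43731791  1.09293254  0.37144137  1.96079004 -2.34189774]
[[203.68958377 144.33639503]
 [211.41194148 207.89891827]
 [285.59238092 196.49469996]
 [279.26851155 140.46734812]]
w2 [183 122]
183 112
w3 [164 122]
164 112
```

View pics/w2c.png

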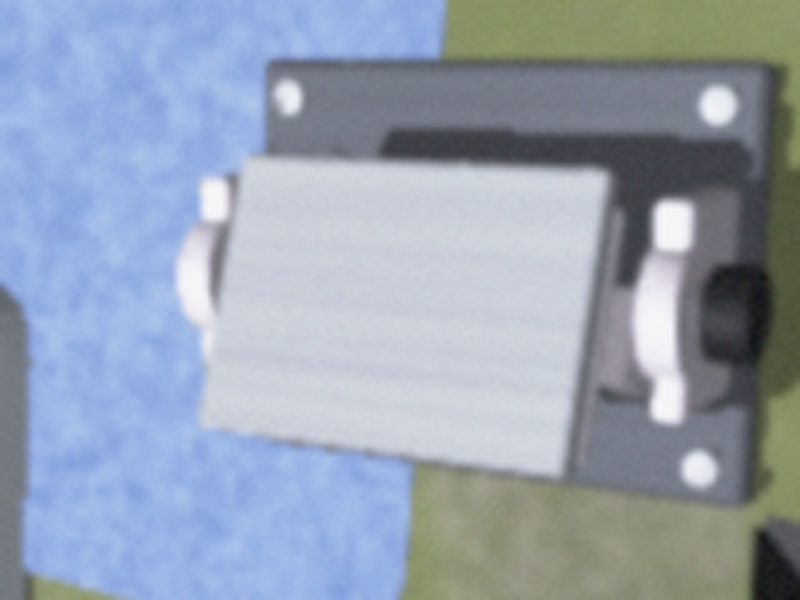

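View pics/w3c.png

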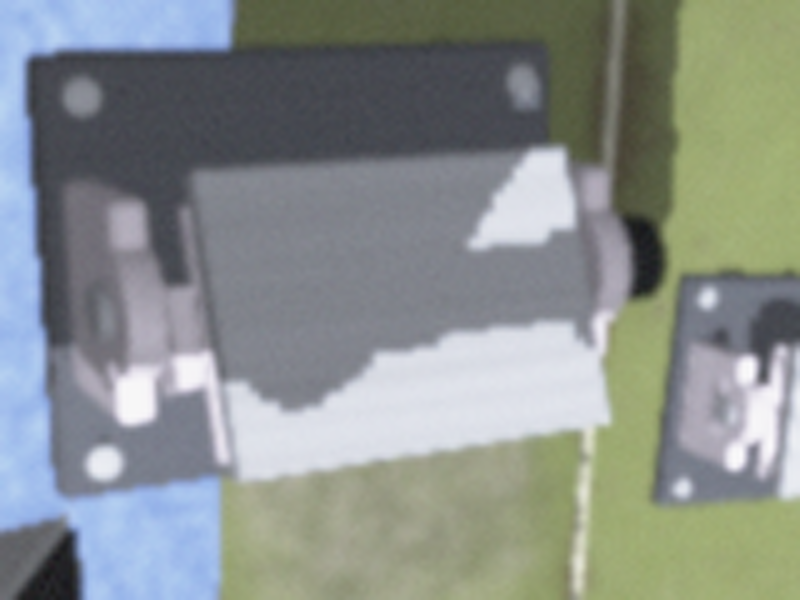

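Both side views show the large stage with its knob on +y. The face corners in w2c are (248,157), (203,425), (567,476) and (612,171). In w3c they are (192,173), (238,480), (609,422) and (565,147). I'll fit the pose jointly, with the base corners included.

```bash
python3 - <<'E'
from h import *
C=lambda o,q:np.array([(o[0]+(a+.5)/5-.5,o[1]+(b+.5)/5-.5) for a,b in q])
A,B=load('w2'),load('w3')
a=C((183,112),[(248,157),(203,425),(567,476),(612,171)]);b=C((164,112),[(192,173),(238,480),(609,422),(565,147)])
for o in ([(A,a)],[(B,b)],[(A,a),(B,b)]):
    r=fit(face_corners,(.511,-.2385,.047,.27),o);print(r.x,r.cost)
def full(p):
    x,y,w=p[:3]; L=np.array([[-48,-62,8],[-48,62,8]])/1000.
    return np.vstack([face_corners(p),Ro.from_euler('z',w).apply(L)+[x,y,0]])
r=fit(full,(.511,-.2385,.047,.27),[(A,np.vstack([a,C((183,112),[(268,63),(770,67)])])),(B,np.vstack([b,C((164,112),[(30,60),(545,43)])]))])
print(r.x,r.cost,r.fun.reshape(-1,2).round(2).tolist())
E
```

```text
[ 0.51120606 -0.23822296  0.05860525  0.34913788] 1.6713263793244264
[ 0.51115753 -0.23976757  0.0529801   0.3420222 ] 1.2033166429033757
[ 0.51125293 -0.23899868  0.05517458  0.33764453] 4.879270082652798
[ 0.51149272 -0.23900655  0.05625398  0.33421707] 10.53922071941994 [[-1.31, -0.37], [-1.52, 0.75], [-0.34, 0.72], [-0.11, -0.41], [-2.24, -0.35], [0.46, -0.76], [0.18, -0.45], [0.77, 1.19], [1.13, 0.51], [0.94, -0.0], [-0.26, -0.64], [2.11, 0.04]]
```

```bash
python3 - <<'E'
from h import *
C=lambda o,k,q:np.array([(o[0]+(a+.5)/k-.5,o[1]+(b+.5)/k-.5) for a,b in q])
V=[('w2',C((183,112),5,[(248,157),(203,425),(567,476),(612,171),(268,63),(770,67),(745,502)]),[0,1,2,3,4,5,6]),
('w3',C((164,112),5,[(192,173),(238,480),(609,422),(565,147),(30,60),(545,43),(65,493)]),[0,1,2,3,4,5,7]),
('t0',C((342,162),6.25,[(315,193),(310,55),(126,65),(126,203)]),[0,1,2,3]),
('s0',C((316,250),4,[(258,250),(333,152),(192,42),(116,128)]),[0,1,2,3])]
D={k:dict(load(k)) for k,_,_ in V}
L=np.array([[-48,-62,8],[-48,62,8],[48,62,8],[48,-62,8]])/1000.
def run(V):
    def f(p):
        P=np.vstack([face_corners(p),Ro.from_euler('z',p[2]).apply(L)+[p[0],p[1],0]]); r=[]
        for i,(k,q,ix) in enumerate(V):
            n=p[4+6*i:10+6*i]; d=D[k]; T=d['T'].copy(); T[:3,:3]=Ro.from_rotvec(n[3:]).as_matrix()@T[:3,:3]; T[:3,3]+=n[:3]
            r+=[((proj({'K':d['K'],'T':T},P[ix])-q)/.4).ravel(),n[:3]/.0015,n[3:]/.004]
        return np.concatenate(r)
    s=least_squares(f,np.r_[.511,-.239,.05,.3,np.zeros(6*len(V))]); cov=np.linalg.inv(s.jac.T@s.jac)
    print([v[0] for v in V],s.x[:4].round(4),np.sqrt(np.diag(cov))[:4].round(4),round(s.cost,1))
    return s
for v in (V[:2],V[2:],V,V[:1],V[1:2],V[3:]): s=run(v)
s=run(V); print(s.x[4:].reshape(-1,6).round(4)); print((s.fun[:14].reshape(-1,2)*.4).round(1).tolist(),(s.fun[20:34].reshape(-1,2)*.4).round(1).tolist())
E
```

```text
['w2', 'w3'] [ 0.5119 -0.2389  0.0571  0.3379] [0.0013 0.0018 0.0035 0.0109] 34.3
['t0', 's0'] [ 0.5123 -0.238   0.0479  0.2843] [0.0015 0.0019 0.0072 0.0334] 13.6
['w2', 'w3', 't0', 's0'] [ 0.5121 -0.2384  0.0565  0.3331] [0.001  0.0013 0.0029 0.0104] 50.2
['w2'] [ 0.512  -0.2412  0.0554  0.3392] [0.0018 0.0026 0.005  0.0153] 12.2
['w3'] [ 0.5118 -0.2367  0.059   0.3375] [0.0018 0.0026 0.005  0.0161] 21.1
['s0'] [ 0.5141 -0.2385  0.052   0.29  ] [0.0023 0.0026 0.0096 0.0437] 9.7
['w2', 'w3', 't0', 's0'] [ 0.5121 -0.2384  0.0565  0.3331] [0.001  0.0013 0.0029 0.0104] 50.2
[[-0.0005 -0.0001  0.0021  0.0088  0.0039 -0.0012]
 [ 0.     -0.0012  0.0012  0.0089  0.0024  0.0033]
 [-0.0009  0.001   0.0004 -0.0018 -0.0013 -0.0002]
 [ 0.0011  0.0002  0.0012 -0.0013 -0.0036  0.0035]]
[[0.3, -0.2], [0.5, -0.2], [-0.1, -0.3], [-0.1, -0.1], [-0.7, -0.2], [-0.0, -0.3], [0.0, 1.3]] [[0.0, -0.4], [0.3, -0.2], [-0.8, -0.5], [-0.6, -0.0], [0.4, -0.4], [1.0, 0.1], [-0.2, 1.7]]
```

Request:
move_arm(
  rows=[
    [[-0.168,0,0,0,0.96,0,1],[-0.168,0,0,0,0.96,0,1],[-0.168,0,0,0,0.96,0,1],[0,0,-0.093,0,0.96,0,1],[0,0,-0.093,0,0.96,0,1],[0,0,-0.093,0,0.96,0,1],[0,0,-0.093,0,0.96,0,1],[0,0,-0.093,0,0.96,0,1],[0,0,-0.093,0,0.96,-0.3,1],[0,0,0,0,0.96,-0.3,1],[0,0,0,0,0.96,-0.3,1],[0,0,0,0,0.96,-0.3,1],[0,0,0,0,0.96,-0.3,1],[0,0,0,0,0.96,-0.3,1],[0,0,0,0,0.96,-0.3,1],[0,0,0,0.03,0.96,-0.3,1],[0,0,0,0,0,0,1],[0,0,0,0,0,0,1]],
  ],
)

```text
clock: 7.05
eef_pos: [0.5238, 0.1613, 0.1165]
orientation: [0.251, 0.968, 0.0, 0.002]
contact_force: [1.1, -0.1, -0.2]
opening: 0.0939
grasp_force: 0.0
```

```bash
python3 - <<'E'
from h import *
for i in range(1):
    st=manip.read_state(); print(st['eef_pos'],Ro.from_quat(st['orientation']).as_matrix().T[1:],st['joint_pos'],st['clock'])
E
```

```text
[0.52377747 0.16132508 0.11650594] [[ 4.85319149e-01  8.74335210e-01  1.80660680e-03]
 [ 3.52675013e-03  1.08649619e-04 -9.99993775e-01]] [ 1.95677319e-01  1.26429073e-01  1.54351312e+00 -5.82196531e-04
  1.46816990e+00 -8.68328578e-01] 7.05
```

Request:
move_arm(
  rows=[
    [[0,0,0,0,0,-0.6,1],[0,0,0,0,0,-0.6,1],[0,0,0,0,0,-0.6,1],[0,0,0,0,0,-0.6,1],[0,0,0,0,0,-0.4,1],[0,0,0,0,0,-0.13,1],[0,0,0,0,0,0,1]],
  ],
)

```text
clock: 7.92
eef_pos: [0.5241, 0.1608, 0.0266]
orientation: [0.252, 0.968, 0.0, 0.0]
contact_force: [-0.1, -0.5, -0.1]
opening: 0.0939
grasp_force: 0.0
```

Request:
move_arm(
  rows=[
    [[0,0,0,0,0,0,0],[0,0,0,0,0,0,0],[0,0,0,0,0,0,0],[0,0,0,0,0,0,0],[0,0,0,0,0,0,0],[0,0,0,0,0,0,0],[0,0,0,0,0,0,0]],
  ],
  newtons=25,
)

```text
clock: 8.8
eef_pos: [0.5239, 0.1607, 0.0266]
orientation: [0.252, 0.968, 0.0, -0.0]
contact_force: [-0.2, 0.2, 0.2]
opening: 0.0272
grasp_force: 0.0
```

```bash
python3 - <<'E'
from h import *
for i in range(1):
    st=manip.read_state(); print(st)
E
```

```text
{'clock': 8.8, 'joint_pos': array([ 1.94189170e-01,  2.06232868e-01,  1.64183369e+00,  7.53882107e-05,
        1.29353482e+00, -8.67829774e-01]), 'dq': array([ 0.00113054,  0.00030252, -0.00191787, -0.00073219, -0.0012111 ,
        0.001167  ]), 'effort': array([-5.75875274e-04, -3.57518542e+01, -2.69481772e+01,  3.46016069e-02,
        6.78043300e-02,  1.44068176e-04]), 'eef_pos': array([0.52391469, 0.16074571, 0.02658564]), 'orientation': array([ 2.51663806e-01,  9.67814717e-01,  3.07752243e-05, -1.96548406e-05]), 'contact_force': array([-0.20716721,  0.18562789,  0.18190297]), 'moment': array([ 0.0249641 , -0.05365384, -0.03719232]), 'grasp_force': 0.0, 'opening': 0.02715682134365759}
```

Request:
move_arm(
  rows=[
    [[0,0,0,0,0,0,0],[0,0,0,0,0,0,0],[0,0,0,0,0,0,0],[0,0,0,0,0,0,0]],
  ],
)

```text
clock: 9.3
eef_pos: [0.524, 0.1608, 0.0266]
orientation: [0.252, 0.968, 0.0, 0.0]
contact_force: [0.3, 0.6, -0.5]
opening: 0.0118
grasp_force: 25.0
```

Request:
move_arm(
  rows=[
    [[0,0,0,0,0,0.2,0],[0,0,0,0,0,0.6,0],[0,0,0,0,0,0.9,0],[0,0,0,0,0,0.9,0],[0,0,0,0,0,0.9,0],[0,0,0,0,0,0.5,0],[0,0,0,0,0,0,0],[0,0,0,0,0,0,0]],
  ],
)

```text
clock: 10.3
eef_pos: [0.5233, 0.1606, 0.1456]
orientation: [0.252, 0.968, -0.0, -0.001]
contact_force: [0.7, -0.8, 0.2]
opening: 0.0118
grasp_force: 25.0
```

```bash
python3 - <<'E'
from h import *
snap('wrist','w4'); w=load('w4'); st=manip.read_state(); print(st['eef_pos'],st['orientation'],st['opening'],st['grasp_force'],st['contact_force'],st['moment'],st['clock'])
R=Ro.from_quat(st['orientation']);
# slide expected in hand: underside z offset .0266 below tcp
L=np.array([[-26,-38,4],[26,-38,4],[26,38,4],[-26,38,4]])/1000.
yaw=np.arctan2(R.as_matrix()[1,1],R.as_matrix()[0,1])-np.pi/2
P=Ro.from_euler('z',yaw).apply(L)+st['eef_pos']-[0,0,.0266]; print(proj(w,P))
crop('w4',156,110,200,150,4,'w4c')
E
```

```text
[0.52314597 0.16058324 0.14516978] [ 2.51672913e-01  9.67811487e-01 -5.26787319e-04 -1.17991376e-03] 0.011629076933408495 24.99990999698639 [-0.12825897  0.27125331 -0.34860605] [ 0.02153032  0.04018961 -0.0462096 ] 10.35
[[194.29027223 186.78401034]
 [198.06254623 264.56646487]
 [314.82660387 264.71857848]
 [318.70733902 186.89531374]]
```

View pics/w4c.png

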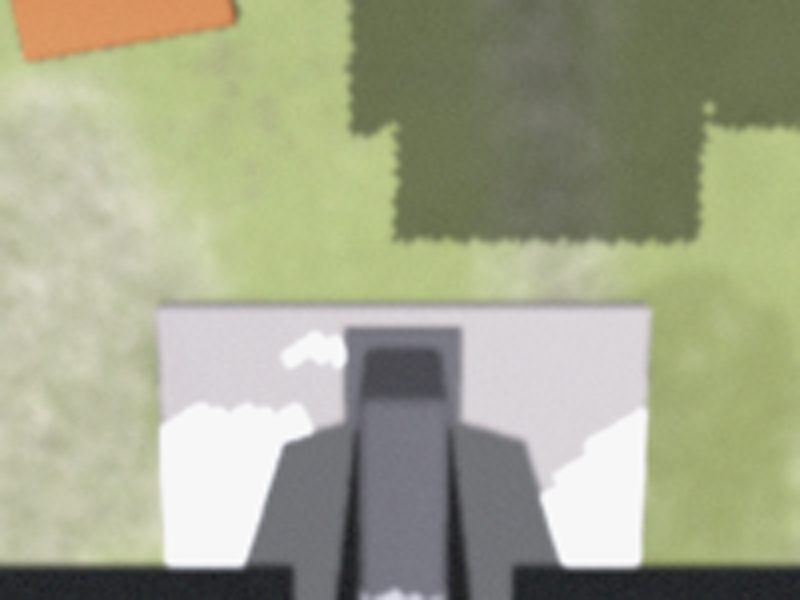

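The slide is held squarely: its front corners are at crop (159,304) and (651,307), within about 0.5 mm of the prediction. I'll carry it over to the stage.

Request:
move_arm(
  rows=[
    [[0,0,0.094,-0.06,-0.5,0,0],[0,0,0.094,-0.06,-0.9,0,0],[0,0,0.094,-0.06,-0.9,0,0],[0,0,0.094,-0.06,-0.9,0,0],[0,0,0.094,-0.06,-0.9,0,0],[0,0,0.094,-0.06,-0.9,0,0],[0,0,0,-0.06,-0.9,0,0],[0.0031,-0.0558,0,-0.06,-0.9,0,0],[0.0031,-0.0558,0,-0.06,-0.9,0,0],[0.0031,-0.0558,0,-0.06,-0.9,0,0],[0.0031,-0.0558,0,-0.06,-0.9,0,0],[0.0031,-0.0558,0,-0.06,-0.9,0,0],[0.0031,-0.0558,0,-0.06,-0.9,0,0],[0,0,0,-0.06,-0.9,0,0],[0,0,0,-0.05,-0.74,0,0],[0,0,0,0,-0.4,0,0],[0,0,0,0,0,0,0],[0,0,0,0,0,0,0]],
  ],
)

```text
clock: 12.6
eef_pos: [0.4972, -0.2386, 0.1462]
orientation: [-0.027, 0.986, 0.005, 0.166]
contact_force: [-0.3, 0.1, -0.5]
opening: 0.0119
grasp_force: 25.0
```

```bash
cat > e.py <<'E'
from h import *
F=(.5118,-.2388,.056,.335)
st=manip.read_state(); R=Ro.from_quat(st['orientation'])
Rf=Ro.from_euler('z',F[2])*Ro.from_euler('y',-F[3])
Rt=Ro.from_matrix(np.stack([-Rf.as_matrix()[:,0],Rf.as_matrix()[:,1],-Rf.as_matrix()[:,2]],1))
print('rot err (world)',(Rt*R.inv()).as_rotvec().round(4)); c=np.array([F[0],F[1],.056])
print('tcp in face mm',(Rf.inv().apply(st['eef_pos']-c)*1000).round(2),'eef',st['eef_pos'].round(4))
print('force in face',Rf.inv().apply(st['contact_force']).round(2),'moment face',Rf.inv().apply(st['moment']).round(3),st['clock'],st['opening'],st['joint_pos'].round(2))
print('fx,fz',Rf.as_matrix()[:,0].round(3),Rf.as_matrix()[:,2].round(3))
E
python3 e.py
```

```text
rot err (world) [-0.0012 -0.0004  0.    ]
tcp in face mm [15.88  1.01 89.94] eef [ 0.4972 -0.2386  0.1462]
force in face [-0.39  0.12 -0.35] moment face [0.037 0.142 0.012] 12.6 0.011881420291772919 [-0.69 -0.08  1.73  0.24  1.25 -2.36]
fx,fz [0.943 0.053 0.329] [-0.328 -0.018  0.944]
```

Request:
move_arm(
  rows=[
    [[0,0,0,0.02,-0.025,-0.4,0],[0,0,0,0.03,0,-0.5,0],[0,0,0,0.04,0,-0.5,0],[0,0,0,0.04,0,-0.4,0],[0,0,0,0.03,0,-0.2,0],[0,0,0,0,0,-0.06,0],[0,0,0,0,0,0,0],[0,0,0,0,0,0,0]],
  ],
)

```text
clock: 13.6
eef_pos: [0.5024, -0.2405, 0.0855]
orientation: [-0.027, 0.986, 0.004, 0.167]
contact_force: [0.2, 0.1, -1.0]
opening: 0.0122
grasp_force: 25.0
```

```bash
python3 e.py; python3 - <<'E'
from h import *
snap('wrist','w5'); snap('scene','s5')
a=load('w5')['im'][150:270,176:336,::-1]; b=load('s5')['im'][240:330,320:420,::-1]
cv2.imwrite('pics/c5.png',np.hstack([cv2.resize(a,(480,360),interpolation=cv2.INTER_CUBIC),cv2.resize(b,(320,360),interpolation=cv2.INTER_CUBIC)]))
E
```

```text
rot err (world) [0.0006 0.0013 0.0009]
tcp in face mm [ 0.72 -1.21 31.  ] eef [ 0.5024 -0.2405  0.0855]
force in face [-0.17  0.05 -0.97] moment face [-0.026  0.183 -0.034] 13.6 0.012163821352872861 [-0.68 -0.02  1.8   0.25  1.12 -2.39]
fx,fz [0.943 0.053 0.329] [-0.328 -0.018  0.944]
```

View pics/c5.png

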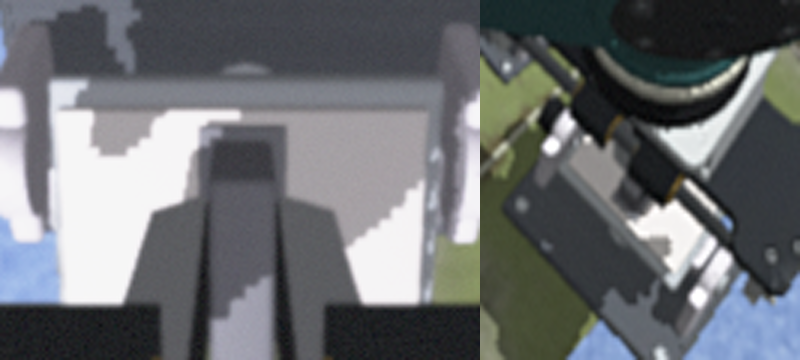

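```bash
python3 - <<'E'
from h import *
d=load('w5'); f=lambda x,y:cv2.resize(d['im'][y:y+60,x:x+40,::-1],(400,600),interpolation=cv2.INTER_CUBIC)
cv2.imwrite('pics/c6.png',np.hstack([f(180,165),f(300,165)]))
E
```

```text
(no output)
```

View pics/c6.png

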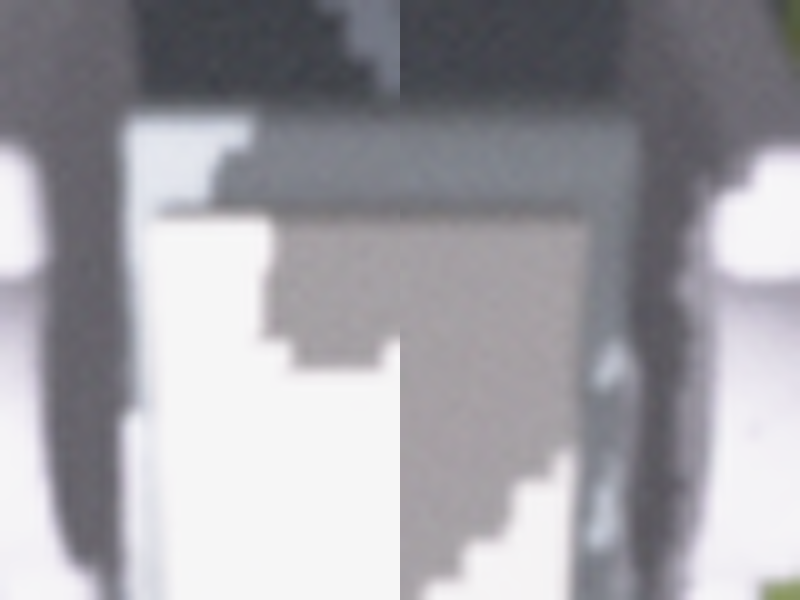

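The slide's near corners are at w5 pixels (194.2,186.0) and (318.1,186.4). The face's near corners are at (192.1,175.4) and (323.3,176.0). From these I'll compute the offset in the tool frame.

```bash
python3 - <<'E'
from h import *
d=load('w5'); K=d['K']
c=np.array([.06926,-.00013,-.16035]); A=np.array([[.0005,-.97103,-.23896],[1,.0007,-.0008],[.00094,-.23896,.97103]])
def P(uv,z):
    v=A@np.linalg.inv(K)@np.array([*uv,1.]); return (c+v*(z-c[2])/v[2])*1000
for n,q,z in(('slide',[(194.2,186.05),(318.05,186.35)],.0226),('face',[(192.05,175.35),(323.25,176.)],.031),('face29',[(192.05,175.35),(323.25,176.)],.029),('face33',[(192.05,175.35),(323.25,176.)],.033)):
    a,b=[P(u,z) for u in q]; print(n,a.round(2),b.round(2),'w',(b-a)[1].round(2),'mid',((a+b)/2).round(2),'ang',np.arctan2((b-a)[0],(b-a)[1]).round(4))
E
```

```text
slide [ 26.74 -38.07  22.6 ] [26.61 37.3  22.6 ] w 75.37 mid [26.68 -0.38 22.6 ] ang -0.0018
face [ 31.72 -40.84  31.  ] [31.36 41.98 31.  ] w 82.82 mid [31.54  0.57 31.  ] ang -0.0044
face29 [ 32.12 -40.41  29.  ] [31.76 41.54 29.  ] w 81.95 mid [31.94  0.56 29.  ] ang -0.0044
face33 [ 31.33 -41.26  33.  ] [30.97 42.42 33.  ] w 83.68 mid [31.15  0.58 33.  ] ang -0.0044
```

Request:
move_arm(
  rows=[
    [[0,0,0,-0.025,0.033,-0.01,0],[0,0,0,0.017,0,-0.045,0],[0,0,0,0.017,0.002,-0.045,0],[0,0,0,0,0,0,0],[0,0,0,0,0,0,0]],
  ],
)

```text
clock: 14.32
eef_pos: [0.5023, -0.2392, 0.0817]
orientation: [-0.027, 0.986, 0.005, 0.167]
contact_force: [-0.2, 0.5, -1.0]
opening: 0.0118
grasp_force: 25.0
```

```bash
python3 e.py
```

```text
rot err (world) [-0.0003  0.0002  0.0007]
tcp in face mm [-0.49  0.17 27.43] eef [ 0.5023 -0.2392  0.0817]
force in face [-0.51  0.52 -0.91] moment face [ 0.032  0.161 -0.008] 14.325 0.011754163604126818 [-0.68 -0.01  1.8   0.25  1.11 -2.39]
fx,fz [0.943 0.053 0.329] [-0.328 -0.018  0.944]
```

Request:
move_arm(
  rows=[
    [[0,0,0,0.011,0,-0.032,0],[0,0,0,0.011,0.001,-0.032,0],[0,0,0,0,0,0,0],[0,0,0,0,0,0,0]],
  ],
)

```text
clock: 14.82
eef_pos: [0.5031, -0.2392, 0.0802]
orientation: [-0.027, 0.986, 0.005, 0.167]
contact_force: [-1.4, 0.6, 2.8]
opening: 0.0117
grasp_force: 25.0
```

```bash
python3 e.py
```

```text
rot err (world) [0.0001 0.0007 0.0007]
tcp in face mm [-0.31  0.07 25.74] eef [ 0.5031 -0.2392  0.0802]
force in face [-0.4   0.66  3.07] moment face [ 0.125  0.251 -0.01 ] 14.825 0.011727786498157474 [-0.68 -0.01  1.8   0.25  1.11 -2.39]
fx,fz [0.943 0.053 0.329] [-0.328 -0.018  0.944]
```

Request:
move_arm(
  rows=[
    [[0,0,0,0.005,0,-0.016,0],[0,0,0,0.005,0.001,-0.016,0],[0,0,0,0,0,0,0],[0,0,0,0,0,0,0]],
  ],
)

```text
clock: 15.32
eef_pos: [0.5034, -0.2392, 0.0792]
orientation: [-0.027, 0.986, 0.005, 0.167]
contact_force: [-3.2, 0.2, 4.3]
opening: 0.0122
grasp_force: 25.0
```

```bash
cat > m.py <<'E'
from h import *
Rf=Ro.from_euler('z',.056)*Ro.from_euler('y',-.335); L=[]
for i in range(10):
    w=eyes.read_camera('wrist'); s=manip.read_state(); L.append(np.r_[Rf.inv().apply(s['contact_force']),Rf.inv().apply(s['moment'])])
L=np.array(L); print(L.mean(0).round(3),L.std(0).round(3)); np.savez('pics/wl.npz',K=w['camera_matrix'],T=w['world_to_cam'],im=w['image'])
E
python3 m.py; python3 e.py; python3 - <<'E'
from h import *
d=load('wl'); f=lambda x,y:cv2.resize(d['im'][y:y+60,x:x+40,::-1],(400,600),interpolation=cv2.INTER_CUBIC)
cv2.imwrite('pics/c7.png',np.hstack([f(180,155),f(300,155)]))
E
```

```text
[-1.15   0.192  4.942  0.11   0.234 -0.031] [0.616 0.429 0.349 0.024 0.038 0.016]
rot err (world) [0.     0.0006 0.0008]
tcp in face mm [-0.37  0.1  24.53] eef [ 0.5034 -0.2392  0.079 ]
force in face [-0.38  0.37  5.35] moment face [ 0.105  0.198 -0.033] 15.825 0.011902801153257652 [-0.68 -0.01  1.8   0.25  1.11 -2.39]
fx,fz [0.943 0.053 0.329] [-0.328 -0.018  0.944]
```

Request:
move_arm(
  rows=[
    [[0.007,0.008,0.003,0,0,0,0],[0,0,0,0,0,0,0],[0,0,0,0,0,0,0]],
  ],
)

```text
clock: 16.2
eef_pos: [0.5035, -0.2394, 0.0792]
orientation: [-0.028, 0.986, 0.008, 0.163]
contact_force: [-2.0, 0.9, 4.9]
opening: 0.0117
grasp_force: 25.0
```

```bash
python3 m.py; python3 e.py
```

```text
[-3.000e-03  2.300e-02  5.183e+00 -1.880e-01 -3.000e-03 -1.200e-02] [0.233 0.405 0.475 0.051 0.033 0.03 ]
rot err (world) [-0.0066 -0.0069 -0.0021]
tcp in face mm [-0.19 -0.04 24.64] eef [ 0.5035 -0.2393  0.0792]
force in face [-0.43 -0.63  4.95] moment face [-0.235 -0.047  0.03 ] 16.7 0.011727833348341035 [-0.68 -0.    1.8   0.25  1.12 -2.39]
fx,fz [0.943 0.053 0.329] [-0.328 -0.018  0.944]
```

Request:
move_arm(
  rows=[
    [[-0.005,-0.006,-0.002,0,0,0,0],[0,0,0,0,0,0,0],[0,0,0,0,0,0,0]],
  ],
)

```text
clock: 17.08
eef_pos: [0.5034, -0.2392, 0.0791]
orientation: [-0.027, 0.986, 0.006, 0.166]
contact_force: [-0.9, -0.5, 3.5]
opening: 0.0122
grasp_force: 25.0
```

```bash
python3 m.py; python3 e.py; python3 - <<'E'
from h import *
snap('scene','s8')
d=load('wl'); f=lambda x,y:cv2.resize(d['im'][y:y+60,x:x+40,::-1],(260,390),interpolation=cv2.INTER_CUBIC)
b=load('s8')['im'][262:340,330:386,::-1]
cv2.imwrite('pics/c8.png',np.hstack([f(180,155),f(300,155),cv2.resize(b,(280,390),interpolation=cv2.INTER_CUBIC)]))
E
```

```text
[ 0.546 -0.874  4.809 -0.211 -0.105 -0.014] [0.632 0.56  0.539 0.024 0.03  0.038]
rot err (world) [-0.002  -0.0014 -0.0001]
tcp in face mm [-0.36  0.03 24.54] eef [ 0.5034 -0.2392  0.0791]
force in face [ 0.44 -1.09  4.45] moment face [-0.219 -0.157 -0.08 ] 17.575 0.011679121875356706 [-0.68 -0.01  1.8   0.25  1.11 -2.39]
fx,fz [0.943 0.053 0.329] [-0.328 -0.018  0.944]
```

View pics/c8.png

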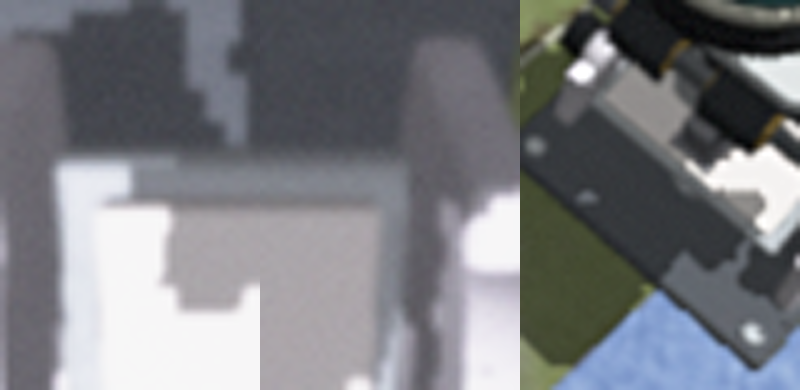

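The slide sits on the face with even margins: about 0.6 mm off centre across and 0.3 mm along, edges parallel, no visible gap at the near edge. It is pressed at about 5 N, with 25 N of grip. Handing in.

```bash
python3 -c "
from bench import manip
print(manip.job_done())"
```

```text
the job is handed in; nothing more can be done
None
```

The white slide is lying on the larger stage's sloped face, within about 1 mm of centre with its edges parallel by the camera estimate, still gripped at 25 N and pressed on at about 5 N; the job is handed in at about 17.6 s, flushness was judged only from force readings and the last images, and no verdict came back.

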